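# Latch the split onigiri mould

## Task

Close up the green onigiri mould ready for filling: swing the wire loop of its draw latch over so that its cross bar lies behind the keeper hook, then push the lever over and down until it snaps flat and draws the two halves together. Leave it latched, and leave the tray, bowl, jar and paddle where they stand.

Things in the scene. Friction and masses are not known exactly. Their poses are not given: they have to be found in the camera images.
- mould: Fixed half of a green split mould for 2 triangular onigiri; whole mould 200 (x) x 220 (y) x 45 mm. Origin: underside, at the parting line, mid-width. x runs along the latch: fixed half and closed lever at -x, sliding half with keeper at +x; z up. Flat deck 64 mm wide at z = 45, x = -121 to 79, bears the steel latch at y = 0, swinging in the x-z plane; nothing else rises above the deck.
- half (a joint): Gap of the sliding half, m, along the mould's +x: 0.008 at the start (inner springs hold it at its stop), about 0 when drawn shut (about -0.0015 for a moment as the lever passes dead centre). The springs push it open with 14 N open, 22 N shut.
- lever (a joint): Lever angle, rad: 0 = closed, flat, pointing along the mould's -x; pi/2 = upright; more = leaning toward the keeper (+x), stop at 2.4. Starts at 1.95 to 2.3; friction holds it where left. With the loop hooked it needs about 4 to 9 N near its tip down to dead centre at 0.43; below that it snaps to 0 and stays, stopped by a rubber rest.
- loop (a joint): Loop angle relative to the lever, rad. Its slope above the mould's +x is (loop - lever): 0 level toward the keeper, pi/2 upright, more = leaning back to -x. Starts leaning back on its stop (4.19), at a slope of 1.75 to 2.24. Swings freely: pushed past upright toward the keeper it falls that way by its weight, past the lever's sides, onto the sliding half's deck.
- lever_pivot (a point): Axis of the lever (along the mould's y), between two small steel cheeks 27 mm apart: at (-40, 0, 60) mm in the mould's frame.
- lever_tip (a point): Middle of the rounded end (10 mm thick, 24 mm wide) of the lever, 68 mm from lever_pivot. The lever is a steel bar 20 mm wide, 6 mm thick.
- loop_bar (a point): Middle of the loop's straight cross bar (7 mm thick, 54 mm long, along the mould's y). The loop is a rectangular wire bail straddling the lever, 85 mm from its hinge pin to the bar. The pin is on the lever, 20 mm from lever_pivot, turned 0.25 rad from the lever's line (below it when closed). The bar clears the lever's tip as it swings over.
- keeper (a point): Seat where the bar's middle lies when latched, on the sliding half, 3.5 mm above its deck, 3.5 mm beyond (+x of) the hook's face; axes as the mould's. The hook: steel plate 30 mm wide, 8 thick, 21 high, leaning to +x, nose 5 mm beyond its face. With the lever at 1.95 or more the falling bar lands 8 to 20 mm beyond the seat, past the nose, and is pulled in as the lever turns.
- tray: Bystander: red lacquered tray 240 x 160 x 22 mm, origin centre of underside.
- bowl: Bystander: speckled ceramic bowl, 132 mm across, 60 mm high, origin centre of underside.
- jar: Bystander: small glass jar with a metal flip-top lid, 72 mm across, 92 mm high, origin centre of underside.
- paddle: Bystander: flat bamboo paddle about 200 mm long, 8 mm thick, lying; origin on its underside near the middle.
Things that resemble listed ones, but are neither listed nor needed, are in the scene too. Of the things that look like the mould, the larger one is meant.

How it is judged:
On the way:
1. the loop's cross bar lies low behind the keeper hook while the lever is still up (x of loop_bar in the frame of keeper between -0.004 and 0.03 m and z of loop_bar in the frame of keeper between -0.007 and 0.007 m and value of joint lever above 0.8 rad), for 0.1 s.
At the end, for the whole second after the job is handed in: The lever lies flat (within 0.12 rad of closed) and still, the loop's cross bar is in the keeper (within 7 mm of its seat), and the sliding half is drawn shut (gap under 3 mm) (value of joint lever below 0.12 rad and value of joint half below 0.003 m and distance between loop_bar and keeper below 0.007 m and velocity of joint lever between -0.05 and 0.05 rad/s); the robot touches nothing.
It fails at once if the tray is pushed out of its place (more than 30 mm) or tipped (distance of tray from where it was at the start of the episode above 0.03 m or angle between tray's own z axis and vertical above 0.3 rad).
It fails at once if the bowl is pushed out of its place (more than 30 mm) or tipped (distance of bowl from where it was at the start of the episode above 0.03 m or angle between bowl's own z axis and vertical above 0.3 rad).
It fails at once if the jar is pushed out of its place (more than 30 mm) or tipped (distance of jar from where it was at the start of the episode above 0.03 m or angle between jar's own z axis and vertical above 0.3 rad).
It fails at once if the paddle is pushed out of its place (more than 30 mm) or tipped (distance of paddle from where it was at the start of the episode above 0.03 m or angle between paddle's own z axis and vertical above 0.3 rad).
It also fails if it takes over 48 s, if anything falls off the work surface, if the arm or the gripper's body presses on something with over 40 N, if the wrist force passes 120 N, or if a joint passes its speed limit or range.

## Robot

A 6-joint arm with a two-finger parallel gripper is mounted at the origin on the work surface. World frame = base frame: x ahead of the robot, y to its left, z up, the work surface at z = 0. Lengths are in m, angles in rad, forces in N, time in s.
With the tool pointing down it reaches from about 0.3 to 0.75 m from the base axis. Payload 8.5 kg.
Tool frame: the origin (TCP) lies at the very end of the fingers, on their centre line; the grasp point (between the pads) lies 19 mm behind it; x points along the fingers, z is the direction in which the jaws open and shut, and the axes are right-handed (so a half turn about x gives the same grasp; the last joint's range is limited). The gripper opens to 85 mm and grips with 20 to 120 N. Pads are 22 mm wide; open, the fingers measure 114 mm over their backs; the gripper's body (76 mm by 85 mm) begins 54 mm behind the grasp point. The pads swing forward as they close: fully open they stand 13 mm farther back than shut.
Start: joints at [-1.39, 0.381, 1.297, -0, 1.464, -0.215], TCP at [0.212, -0.507, 0.231] pointing down, gripper open.
Joint ranges: [-3.11, 3.11], [-0.89, 2.33], [0.22, 2.48], [-1.42, 4.56], [0.17, 2.85], [-2.88, 2.88]. Speed limits (rad/s): [2.39, 2.39, 3.14, 3.14, 3.14, 3.14].

## Interface

Orientations are given as a unit quaternion [w, x, y, z].
In Python, from plant import robot, get_image, finish_job gives the robot as it stands.
- The arm moves only by the tool step_arm, never from a script. Its argument "rows" is a list of rows, each a list of 3 entries, a list of its own where there are three numbers: the opening, from 0 (shut) to 1 (fully open), then the shift along the tool's x, y, z in units of 500 mm (1.0 is 500 mm), then the turn about the tool's x in units of 1.5 rad (1.0 is 1.5 rad). In form: [[claw, [dx, dy, dz], twist], ...]. A call has 1 to 10 rows; each row is the pose to reach, as a shift and turn from the pose commanded when the call began, along the tool's axes at that moment; what a row does not reach only later rows make up. A row lasts 1/8 s, in which the tool goes at most 62.5 mm and 10.7 degrees, less where a joint would pass 70% of its speed; a pose out of reach is approached as far as the arm can. A call with a number of a shift or a turn outside -1 to 1 is refused whole. A call with a gripper value outside its range is refused whole. The fingers move at their own pace and stop on an object; "squeeze" is the grip in N (left out, the last holds). Time passes only in rows, so rows that repeat a pose let the fingers close. It gives the time, the measured TCP pose, the force and the opening at its end, in the units of the state.
- robot.state(): the state, without advancing time (a new reading comes with each control period).
- get_image(name): name is "scene" or "top" or "wrist"; returns a dict with "frame" (384x512x3 uint8, red, green, blue), "camera_matrix" (3x3 intrinsics, pixels), "pose" (4x4, takes a point from camera to world coordinates); the wrist camera has in their place "hand_eye" (4x4, takes a point from camera to tool coordinates, whose origin is the TCP and whose axes are the tool frame's). Camera axes: x right, y down, z forward; pixel columns grow to the right and rows downward; lengths in m; the calibration is good to about 2 mm. A picture is of the moment at which its call begins: read the wrist's pose just before it. There is no depth.
- finish_job(): hands the job in, once; it reports no verdict.
The state is a dict: "t": time; "q": joint angles; "qvel": joint speeds; "tau": joint torques, N m; "eef_pos": TCP position; "eef_rot": TCP orientation; "ft_force": force on the tool from outside, world axes, zero at the start; "moment": the same for the moment, N m; "grip_width": finger opening in m.
Only numpy, scipy, OpenCV 4.12 (cv2) and the standard library are available. Lean on these libraries where they do the work, as an engineer would, in place of code of your own. Each camera call takes 0.05 s, during which the arm holds its last target.

## Working session

There is one attempt and no reset: what is moved stays moved. The work goes in short steps, Python scripts to look and compute and a tool call to move; the robot and the scene stay as the last step left them, time stands still between calls to the robot, and variables do not carry over. Pictures are saved under pics/ and viewed, and the job is handed in when it is done.

Besides the shell and the picture viewer there is one more tool, called after "Request:" as name(argument=value, ...), one argument or row to a line, values as JSON. step_arm: Moves the arm, as the interface text tells. Its arguments: {"type":"object","properties":{"rows":{"type":"array","items":{"type":"array"}},"squeeze":{"type":"number"}},"required":["rows"]}

```bash
ls; mkdir -p pics; python3 - <<'E'
from plant import robot,get_image
import cv2,json,numpy as np
print(robot.state())
for n in ("scene","top"):
    r=get_image(n); f=cv2.cvtColor(r["frame"],cv2.COLOR_RGB2BGR)
    cv2.imwrite(f"pics/{n}0.png",f); np.savez(f"{n}.npz",f=f,K=r["camera_matrix"],T=r["pose"])
    cv2.imwrite(f"pics/{n}0b.png",cv2.resize(f,(800,600),interpolation=cv2.INTER_CUBIC))
    print(r["camera_matrix"],r["pose"])
E
```

```text
pics
{'t': 0.0, 'q': array([-1.39032143e+00,  3.81166835e-01,  1.29826602e+00, -1.63069567e-05,
        1.46361568e+00, -2.15278353e-01]), 'qvel': array([-0.00031871, -0.00096264,  0.00109239,  0.00025064, -0.00173767,
        0.00026096]), 'tau': array([ 2.86084614e-04, -4.48464882e+01, -2.31280714e+01, -1.74703173e-04,
        4.79560462e-03,  2.19490005e-05]), 'eef_pos': array([ 0.211976  , -0.50718112,  0.23072567]), 'eef_rot': array([ 0.58817551,  0.39231483,  0.58889892, -0.39158231]), 'ft_force': array([-0.60087237, -0.38934601,  0.04243176]), 'moment': array([ 0.02285547, -0.00328622,  0.079288  ]), 'grip_width': 0.08555906814501851}
[[426.30033065   0.         254.05164134]
 [  0.         426.30033065 183.53457268]
 [  0.           0.           1.        ]] [[-0.59008199  0.50651234 -0.62868792  1.45906026]
 [ 0.80723748  0.38276701 -0.44928505  0.60033155]
 [ 0.01307257 -0.77261547 -0.63473967  0.9287882 ]
 [ 0.          0.          0.          1.        ]]
[[368.45218697   0.         259.6032842 ]
 [  0.         368.45218697 189.63647175]
 [  0.           0.           1.        ]] [[-0.04514638 -0.97747392  0.20617116  0.35459855]
 [-0.99896721  0.04523352 -0.00429337  0.02627089]
 [-0.00512919 -0.20615206 -0.97850652  1.35345547]
 [ 0.          0.          0.          1.        ]]
```

View pics/scene0b.png

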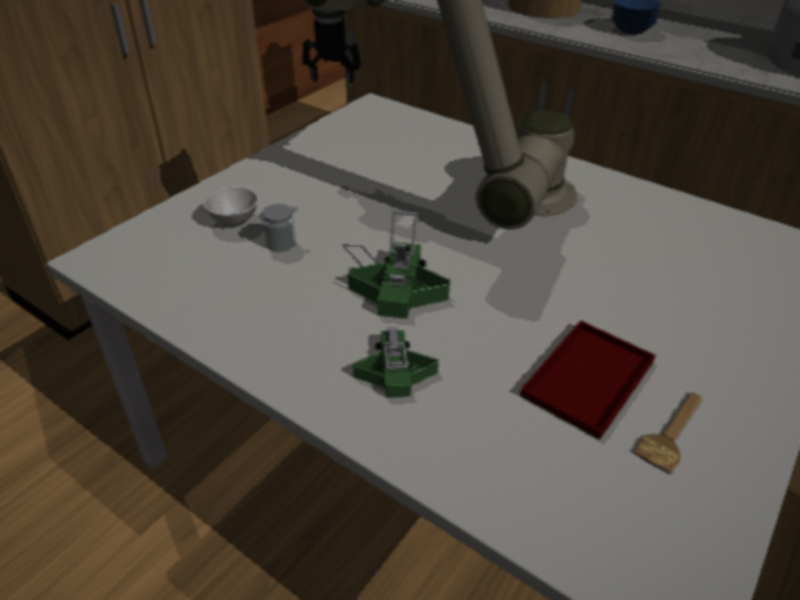

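View pics/top0b.png

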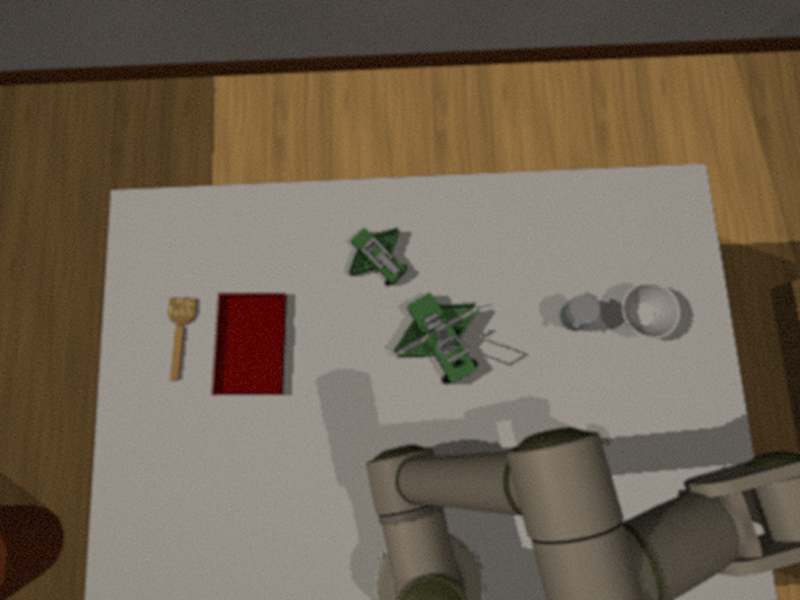

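```bash
python3 - <<'E'
import cv2
a=cv2.imread("pics/scene0.png")[125:215,200:310]; cv2.imwrite("pics/c1.png",cv2.convertScaleAbs(cv2.resize(a,None,fx=6.6,fy=6.6,interpolation=cv2.INTER_CUBIC),alpha=1.5))
a=cv2.imread("pics/top0.png")[175:255,240:350]; cv2.imwrite("pics/c2.png",cv2.convertScaleAbs(cv2.resize(a,None,fx=7,fy=7,interpolation=cv2.INTER_CUBIC),alpha=1.5))
E
```

```text
(no output)
```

View pics/c1.png

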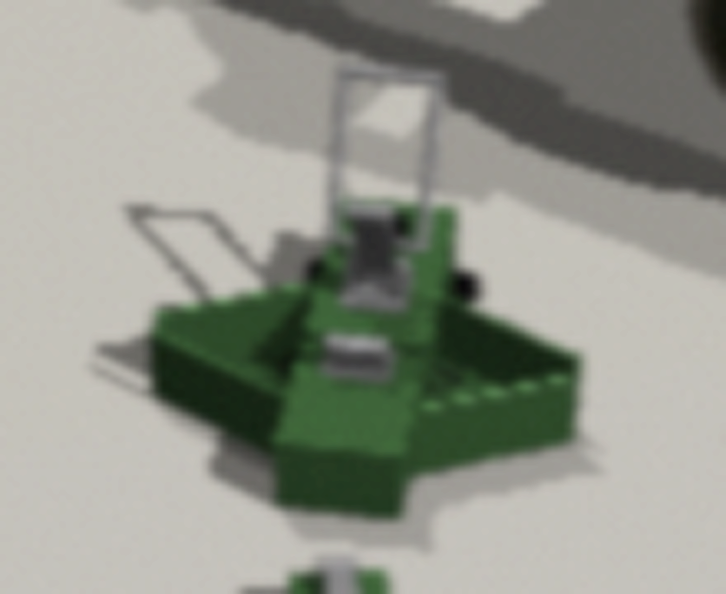

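View pics/c2.png

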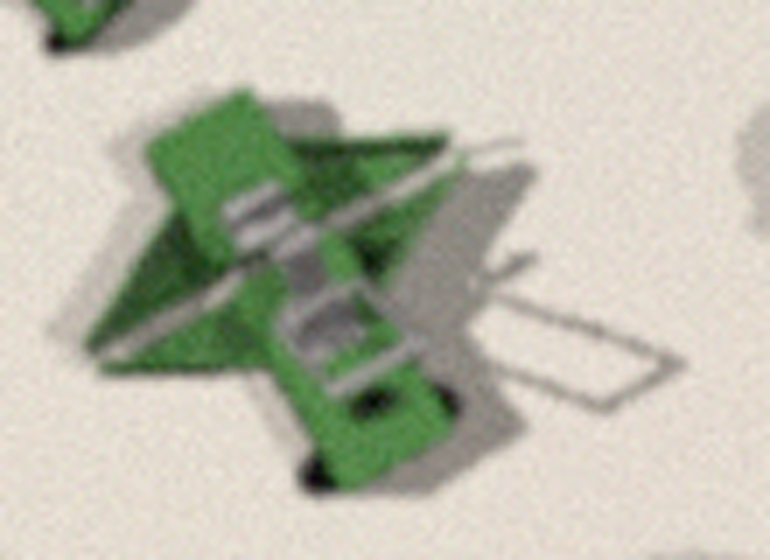

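```bash
cat > h.py <<'E'
import numpy as np,cv2
from scipy.optimize import least_squares
def Rz(a): c,s=np.cos(a),np.sin(a); return np.array([[c,-s,0],[s,c,0],[0,0,1]])
def tip(th): return np.array([-40-68*np.cos(th),0,60+68*np.sin(th)])/1e3
def pin(th): return np.array([-40-20*np.cos(th-.25),0,60+20*np.sin(th-.25)])/1e3
def bar(th,s): return pin(th)+.085*np.array([np.cos(s),0,np.sin(s)])
def proj(K,T,p): q=(np.atleast_2d(p)-T[:3,3])@T[:3,:3]; q=q@K.T; return q[:,:2]/q[:,2:]
E
python3 - <<'E'
from h import *
S=np.load("scene.npz");T=np.load("top.npz")
sc=lambda u,v:(200+u/6.6-.4,125+v/6.6-.4); tc=lambda u,v:(240+u/7-.4,175+v/7-.4)
e=lambda y:np.array([0,y,0])
def pts(th,s):
  b=bar(th,s);t=tip(th)
  return [(T,[.087,.032,.045],tc(150,152)),(T,[.087,-.032,.045],tc(247,90)),(T,[-.121,.032,.045],tc(340,488)),(T,[-.121,-.032,.045],tc(460,408)),
  (S,[.087,.032,.045],sc(405,457)),(S,[.087,-.032,.045],sc(277,445)),(S,[.087,.032,0],sc(400,517)),(S,[.087,-.032,0],sc(283,507)),
  (S,b+e(.027),sc(440,77)),(S,b-e(.027),sc(340,72)),(T,b+e(.027),tc(330,388)),(T,b-e(.027),tc(415,343)),
  (S,t+e(.010),sc(408,295)),(S,t-e(.010),sc(345,292)),(T,t,tc(295,243))]
def f(p):
  R=Rz(p[2]);o=np.array([p[0],p[1],0]);r=[]
  for C,m,uv in pts(p[3],p[4]): r+=list(proj(C["K"],C["T"],o+R@np.array(m))[0]-uv)
  return r
a=least_squares(f,[.5,0,.4,2.1,2.0],loss="soft_l1"); print(a.x); print(np.round(np.array(f(a.x)).reshape(-1,2),1))
R=Rz(a.x[2]);o=np.array([*a.x[:2],0])
for n,m in dict(bar=bar(*a.x[3:]),tip=tip(a.x[3]),pin=pin(a.x[3]),seat=np.array([.033,0,.0485])).items(): print(n,m,o+R@m)
E
```

```text
[ 0.5454002  -0.04809686  0.48924583  2.69579387  2.18534527]
[[-1.3 -0.4]
 [ 0.  -0.4]
 [ 1.7  1.6]
 [ 0.   3.7]
 [ 0.5 -1. ]
 [ 0.  -1.2]
 [ 0.9  0.4]
 [-0.8 -0.1]
 [ 0.6  3.2]
 [-0.3  2.5]
 [-0.9  0.8]
 [ 1.  -1.1]
 [-3.8 -0.6]
 [-0.3 -0.7]
 [-4.5 -4.5]]
bar [-0.07365932  0.          0.14226783] [ 0.48038204 -0.08271382  0.14226783]
tip [0.02135412 0.         0.08932015] [ 0.56424922 -0.03806127  0.08932015]
pin [-0.02464916  0.          0.07281997] [ 0.52364269 -0.05968099  0.07281997]
seat [0.033  0.     0.0485] [ 0.57452889 -0.03258817  0.0485    ]
```

```bash
cat > fit.py <<'E'
from h import *
S=np.load("scene.npz");T=np.load("top.npz")
sc=lambda u,v:(200+u/6.6-.4,125+v/6.6-.4); tc=lambda u,v:(240+u/7-.4,175+v/7-.4)
e=lambda y:np.array([0,y,0])
def pts(th,s):
  b=bar(th,s);t=tip(th)
  return [(T,[.087,.032,.045],tc(150,152)),(T,[.087,-.032,.045],tc(247,90)),(T,[-.121,.032,.045],tc(340,488)),(T,[-.121,-.032,.045],tc(460,408)),
  (S,[.087,.032,.045],sc(405,457)),(S,[.087,-.032,.045],sc(277,445)),(S,[.087,.032,0],sc(400,517)),(S,[.087,-.032,0],sc(283,507)),
  (S,b+e(.027),sc(440,77)),(S,b-e(.027),sc(340,72)),(T,b+e(.027),tc(330,388)),(T,b-e(.027),tc(415,343)),]
def f(p):
  R=Rz(p[2]);o=np.array([p[0],p[1],0]);r=[]
  for C,m,uv in pts(p[3],p[4]): r+=list(proj(C["K"],C["T"],o+R@np.array(m))[0]-uv)
  return r
a=least_squares(f,[.5,0,.4,2.1,2.0],bounds=([0,-1,-1,1.9,1.7],[1,1,1.5,2.35,2.3]),loss="soft_l1"); print(a.x); print(np.round(np.array(f(a.x)).reshape(-1,2),1).tolist())
R=Rz(a.x[2]);o=np.array([*a.x[:2],0])
for n,m in dict(bar=bar(*a.x[3:]),tip=tip(a.x[3]),pin=pin(a.x[3]),seat=np.array([.033,0,.0485])).items(): print(n,m,o+R@m)
th,s=a.x[3:]
for C,n,off,k in((S,"c1",(200,125),6.6),(T,"c2",(240,175),7)):
  im=cv2.imread(f"pics/{n}.png")
  def P(m): return (int(x) for x in ((proj(C["K"],C["T"],o+R@np.asarray(m))[0]+.4-off)*k))
  def L(a_,b_,c): cv2.line(im,tuple(P(a_)),tuple(P(b_)),c,1)
  pv=np.array([-.04,0,.06])
  for t,c in((1.95,(0,0,255)),(2.3,(255,0,0))):
    for y in(-.01,.01): L(pv+e(y),tip(t)+e(y),c)
    L(tip(t)-e(.012),tip(t)+e(.012),c)
  b=bar(th,s);L(b-e(.027),b+e(.027),(0,255,255));L(pin(th)-e(.027),b-e(.027),(0,255,255));L(pin(th)+e(.027),b+e(.027),(0,255,255))
  c=[[.087,.032,.045],[.087,-.032,.045],[-.121,-.032,.045],[-.121,.032,.045]]
  for i in range(4): L(c[i],c[i-1],(255,255,0))
  L([.033,-.015,.0485],[.033,.015,.0485],(255,0,255))
  cv2.imwrite(f"pics/{n}o.png",im)
E
python3 fit.py
```

```text
[ 0.54775437 -0.04731502  0.48937762  2.12162251  2.10026265]
[[-1.5, -1.0], [-0.2, -1.0], [1.5, 0.9], [-0.2, 3.0], [0.3, -0.5], [-0.2, -0.8], [0.7, 0.9], [-1.1, 0.4], [0.6, 0.4], [-0.4, -0.3], [-0.4, 0.7], [1.5, -1.3]]
bar [-0.077005    0.          0.15246336] [ 0.47978779 -0.08351328  0.15246336]
tip [-0.00440939  0.          0.11794228] [ 0.54386254 -0.04938777  0.11794228]
pin [-0.03407381  0.          0.07910184] [ 0.51767996 -0.06333233  0.07910184]
seat [0.033  0.     0.0485] [ 0.57688102 -0.03180249  0.0485    ]
```

```bash
python3 -c "
import cv2,numpy as np
a=cv2.imread('pics/c1o.png');b=cv2.imread('pics/c2o.png')
cv2.imwrite('pics/o1.png',cv2.resize(a,None,fx=1.0,fy=1.0))"
```

```text
(no output)
```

View pics/c1o.png

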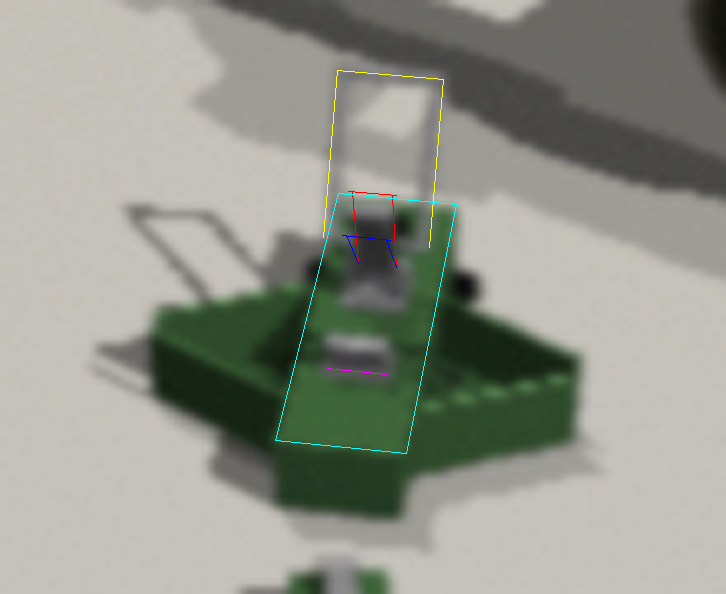

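View pics/c2o.png

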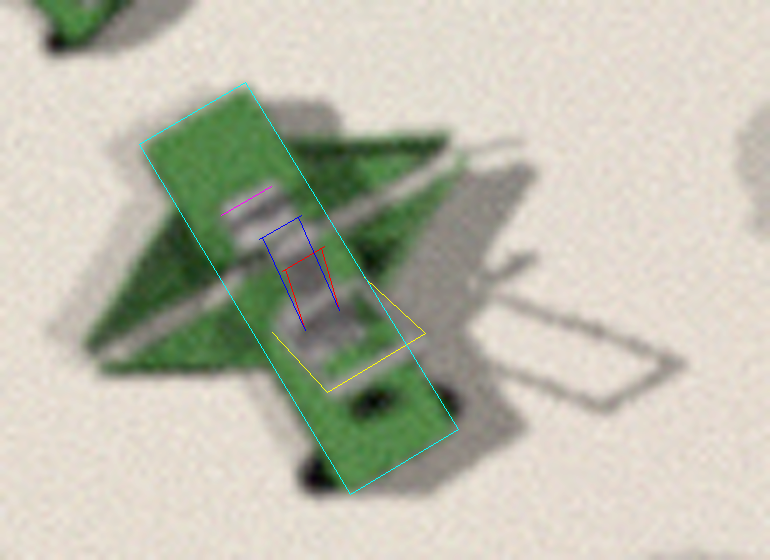

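```bash
cat >> h.py <<'E'
from scipy.spatial.transform import Rotation as Ro
M=dict(o=np.array([.54775,-.04732,0]),yaw=.4894)
def m2w(m): return M['o']+Rz(M['yaw'])@(np.asarray(m)/1e3)
def w2m(p): return Rz(M['yaw']).T@(np.asarray(p)-M['o'])*1e3
def q2R(q): return Ro.from_quat([q[1],q[2],q[3],q[0]]).as_matrix()
def shift(st,w): # world target -> tool-axes units
    return q2R(st['eef_rot']).T@(np.asarray(w)-st['eef_pos'])/.5
E
python3 - <<'E'
from h import *
from plant import robot
s=robot.state();R=q2R(s['eef_rot']);print(R.round(3)); Rm=Rz(M['yaw']).T@R;print(Rm.round(3))
az=np.arctan2(Rm[1,2],Rm[0,2]);print("angle of tool z in mould",az)
print(shift(s,m2w([-150,0,230])),w2m(s['eef_pos']), m2w([-120,0,200]))
E
```

```text
[[-0.     0.923  0.386]
 [ 0.001  0.386 -0.923]
 [-1.     0.    -0.001]]
[[ 0.     0.996 -0.093]
 [ 0.001 -0.093 -0.996]
 [-1.     0.    -0.001]]
angle of tool z in mould -1.6643617430492708
[ 0.00246051  0.67550022 -0.56169983] [-512.51273329 -248.06703451  230.76812326] [ 0.44183619 -0.10373157  0.2       ]
```

Request:
step_arm(
  rows=[
    [0,[0,0.676,-0.562],-0.062],
    [0,[0,0.676,-0.562],-0.062],
    [0,[0,0.676,-0.562],-0.062],
    [0,[0,0.676,-0.562],-0.062],
    [0,[0,0.676,-0.562],-0.062],
    [0,[0,0.676,-0.562],-0.062],
    [0,[0,0.676,-0.562],-0.062],
    [0,[0,0.676,-0.562],-0.062],
    [0,[0,0.676,-0.562],-0.062],
    [0,[0,0.676,-0.562],-0.062],
  ],
)

```text
t: 1.35
eef_pos: [0.4152, -0.119, 0.2312]
eef_rot: [0.606, 0.365, 0.606, -0.365]
ft_force: [-0.7, -0.5, -0.7]
grip_width: 0.0002
```

```bash
cat > look.py <<'E'
import sys
from h import *
from plant import robot,get_image
n=sys.argv[1]
s=robot.state()
for c in sys.argv[2:]:
    s=robot.state(); r=get_image(c); f=cv2.cvtColor(r["frame"],cv2.COLOR_RGB2BGR)
    if c=="wrist":
        E=np.eye(4);E[:3,:3]=q2R(s['eef_rot']);E[:3,3]=s['eef_pos'];T=E@r["hand_eye"]; im=cv2.resize(f,(800,600),interpolation=cv2.INTER_CUBIC)
    else:
        T=r["pose"]
        (x,y,w,h,k)=(200,125,110,90,6.6) if c=="scene" else (240,175,110,80,7)
        im=cv2.resize(f[y:y+h,x:x+w],None,fx=k,fy=k,interpolation=cv2.INTER_CUBIC)
    np.savez(f"{c}_{n}.npz",f=f,K=r["camera_matrix"],T=T); cv2.imwrite(f"pics/{c}_{n}.png",cv2.convertScaleAbs(im,alpha=1.4))
s=robot.state();print(s['t'],"mould-frame TCP",w2m(s['eef_pos']).round(1),s['ft_force'].round(1))
E
python3 look.py 1 wrist top
```

```text
1.45 mould-frame TCP [-150.7   -1.   231.3] [0.4 0.8 0.3]
```

View pics/wrist_1.png

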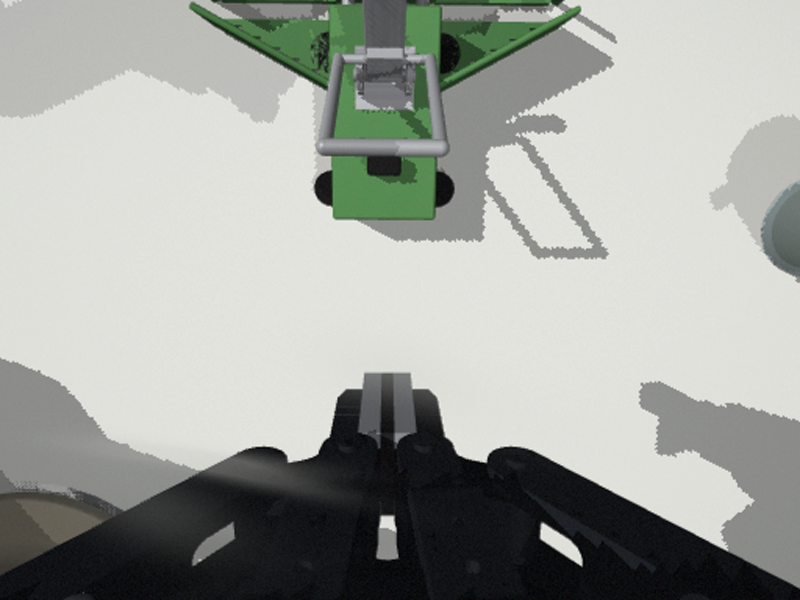

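View pics/top_1.png

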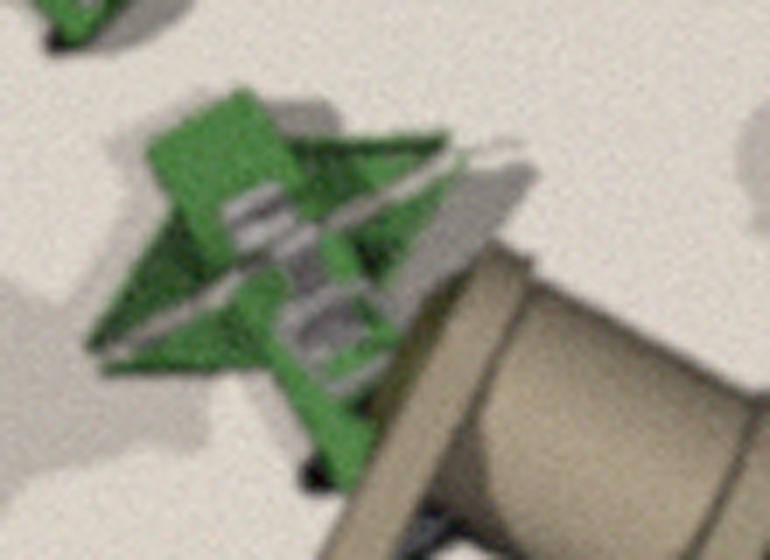

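```bash
cat >> h.py <<'E'
def onz(C,uv,z,sc=1.5625):
    uv=(np.array(uv)+.5)/sc-.5
    d=C["T"][:3,:3]@np.linalg.inv(C["K"])@np.array([*uv,1]);o=C["T"][:3,3]
    return o+d*(z-o[2])/d[2]
E
python3 - <<'E'
from h import *
C=np.load("wrist_1.npz");print(C["T"].round(3))
for n,uv,z in (("corner+",(332,218),.045),("corner-",(436,218),.045),("bar+",(318,147),.152),("bar-",(448,147),.152),("par+",(190,5),.045),("par-",(580,12),.045),("fingertip",(387,373),.231)): print(n,w2m(onz(C,uv,z)).round(1))
E
```

```text
[[ 0.467 -0.848 -0.25   0.478]
 [-0.884 -0.448 -0.132 -0.086]
 [ 0.     0.282 -0.959  0.374]
 [ 0.     0.     0.     1.   ]]
corner+ [-119.4   32.3   45. ]
corner- [-119.7  -32.3   45. ]
bar+ [-77.9  25.9 152. ]
bar- [-78.1 -26.6 152. ]
par+ [ -1.  107.7  45. ]
par- [  -5.3 -110.4   45. ]
fingertip [-142.2   -1.7  231. ]
```

Request:
step_arm(
  rows=[
    [0,[0.09,0.02,0],0],
    [0,[0.186,0.03,0],0],
    [0,[0.186,0.05,0],0],
    [0,[0.186,0.08,0],0],
    [0,[0.186,0.11,0],0],
    [0,[0.186,0.14,0],0],
    [0,[0.186,0.16,0],0],
    [0,[0.186,0.18,0],0],
    [0,[0.186,0.2,0],0],
    [0,[0.186,0.21,0],0],
  ],
)

```text
t: 2.7
eef_pos: [0.5088, -0.0683, 0.1382]
eef_rot: [0.606, 0.364, 0.606, -0.364]
ft_force: [0.5, -0.3, -0.5]
grip_width: -0.0002
```

```bash
python3 look.py 2 wrist scene
```

```text
2.8 mould-frame TCP [-44.5  -0.2 138.2] [-0.2  0.1 -0.7]
```

View pics/wrist_2.png

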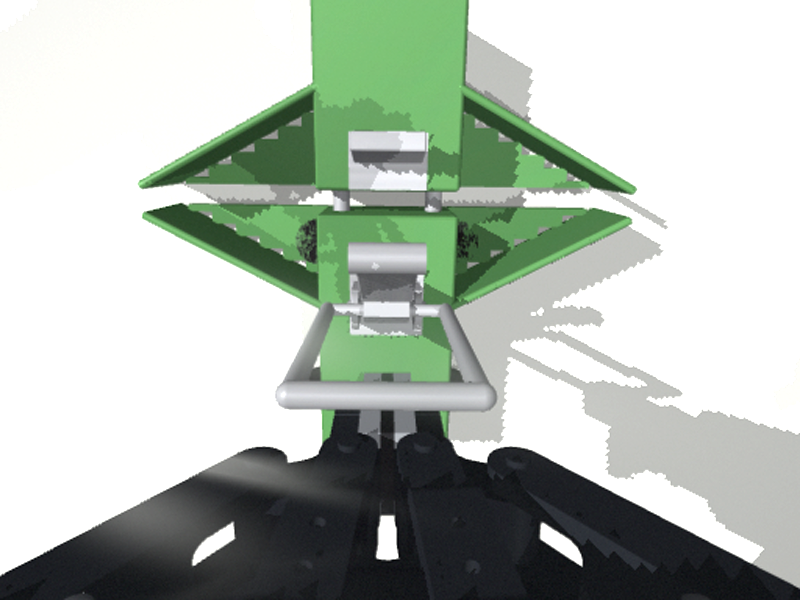

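View pics/scene_2.png

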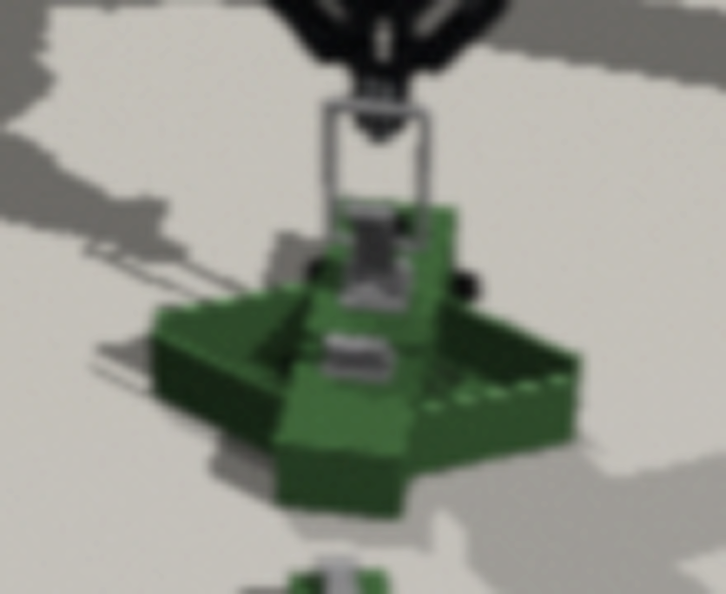

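Request:
step_arm(
  rows=[
    [0,[0,0.01,0],0],
    [0,[0,0.02,0],0],
    [0,[0,0.03,0],0],
    [0,[0,0.04,0],0],
    [0,[0,0.05,0],0],
    [0,[0,0.06,0],0],
    [0,[0,0.06,0],0],
    [0,[0,0.06,0],0],
  ],
)

```text
t: 3.8
eef_pos: [0.5347, -0.0545, 0.1383]
eef_rot: [0.606, 0.364, 0.606, -0.364]
ft_force: [-1.3, 0.1, 1.4]
grip_width: -0.0002
```

```bash
python3 look.py 3 wrist scene; python3 -c "
from h import *
C=np.load('wrist_2.npz')
for z in (.11,.115,.12): print(w2m(onz(C,(387,262),z)),w2m(onz(C,(387,246),z)))
print([ (t,tip(t)) for t in (2,2.1,2.2,2.3)])"
```

```text
3.9 mould-frame TCP [-14.9  -0.2 138.3] [-0.1 -0.1 -0.6]
[ -8.33521289  -0.96132883 110.        ] [ -2.99896359  -0.96674375 110.        ]
[ -7.30419226  -0.96057684 115.        ] [ -2.12429203  -0.9658331  115.        ]
[ -6.27317162  -0.95982484 120.        ] [ -1.24962048  -0.96492246 120.        ]
[(2, array([-0.01170202,  0.        ,  0.12183223])), (2.1, array([-0.00567046,  0.        ,  0.11869824])), (2.2, array([1.80759734e-05, 0.00000000e+00, 1.14977755e-01])), (2.3, array([0.00530677, 0.        , 0.11070795]))]
```

View pics/wrist_3.png

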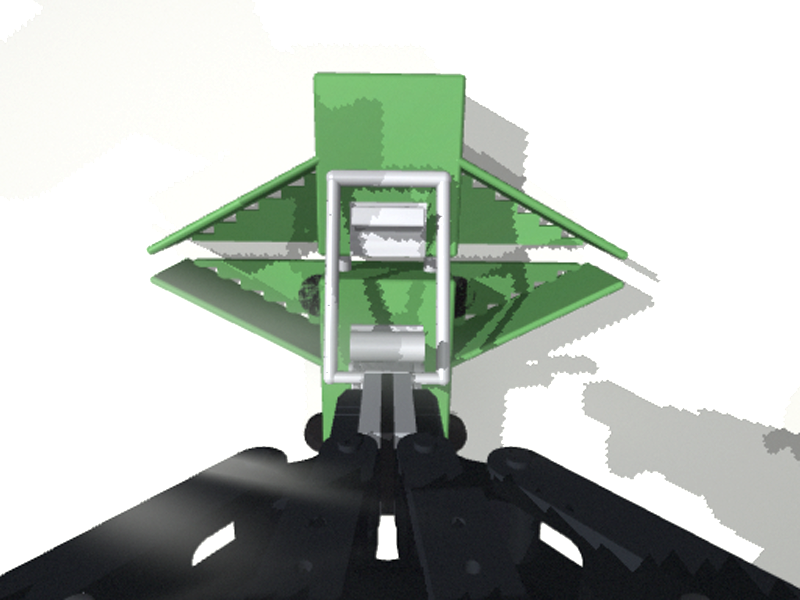

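View pics/scene_3.png

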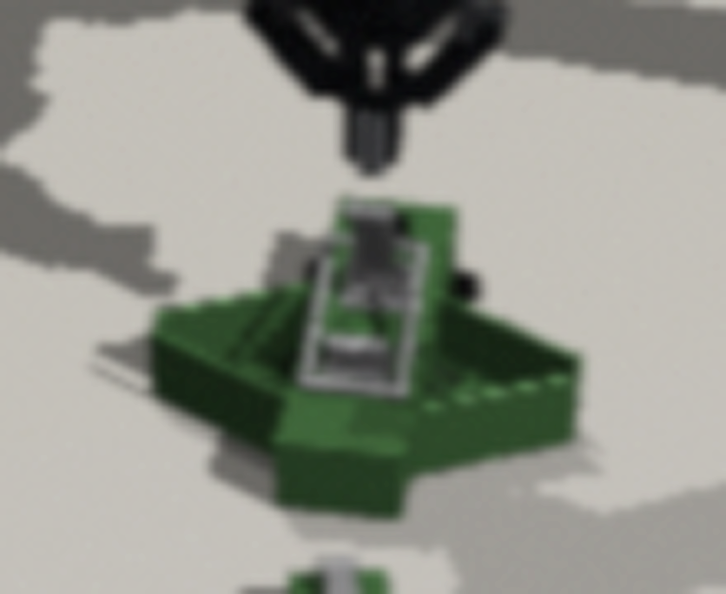

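```bash
python3 - <<'E'
from h import *
C=np.load("wrist_3.npz")
print("bar",w2m(onz(C,(332,178),.0485)),w2m(onz(C,(447,178),.0485)),"nose",w2m(onz(C,(387,207),.066)))
x0,z0=-14.9,138.3
for th in (2.1,1.9,1.7,1.57,1.4,1.2,1.0,.8,.7,.6,.5,.4,.3,.2,.1,0):
    if th>1.57: t=tip(th)*1e3; x=t[0]+15;z=t[2]-10
    else:
        c=np.array([-40-58*np.cos(th)+4*np.sin(th),60+58*np.sin(th)+4*np.cos(th)]);x=c[0]+10;z=c[1]
    print(th,"x %.1f z %.1f   dx %.3f dy %.3f"%(x,z,-(z-z0)/500,(x-x0)/500))
E
```

```text
bar [45.11805151 22.66592051 48.5       ] [ 45.05111426 -26.79286056  48.5       ] nose [34.5343426  -0.96982883 66.        ]
2.1 x 9.3 z 108.7   dx 0.059 dy 0.048
1.9 x -3.0 z 114.3   dx 0.048 dy 0.024
1.7 x -16.2 z 117.4   dx 0.042 dy -0.003
1.57 x -26.0 z 118.0   dx 0.041 dy -0.022
1.4 x -35.9 z 117.8   dx 0.041 dy -0.042
1.2 x -47.3 z 115.5   dx 0.046 dy -0.065
1.0 x -58.0 z 111.0   dx 0.055 dy -0.086
0.8 x -67.5 z 104.4   dx 0.068 dy -0.105
0.7 x -71.8 z 100.4   dx 0.076 dy -0.114
0.6 x -75.6 z 96.1   dx 0.084 dy -0.121
0.5 x -79.0 z 91.3   dx 0.094 dy -0.128
0.4 x -81.9 z 86.3   dx 0.104 dy -0.134
0.3 x -84.2 z 81.0   dx 0.115 dy -0.139
0.2 x -86.0 z 75.4   dx 0.126 dy -0.142
0.1 x -87.3 z 69.8   dx 0.137 dy -0.145
0 x -88.0 z 64.0   dx 0.149 dy -0.146
```

Request:
step_arm(
  rows=[
    [0,[-0.04,0.0,0],0],
    [0,[-0.04,0.05,0],0],
    [0,[-0.03,0.1,0],0],
    [0,[0.03,0.1,0],0],
    [0,[0.06,0.1,0],0],
    [0,[0.06,0.1,0],0],
  ],
)

```text
t: 4.65
eef_pos: [0.5783, -0.0311, 0.1076]
eef_rot: [0.605, 0.364, 0.607, -0.364]
ft_force: [-0.2, -0.8, 0.3]
grip_width: -0.0
```

```bash
python3 look.py 4 wrist scene
```

```text
4.75 mould-frame TCP [ 35.3  -0.6 109.2] [ 0.2  0.2 -0.3]
```

View pics/scene_4.png

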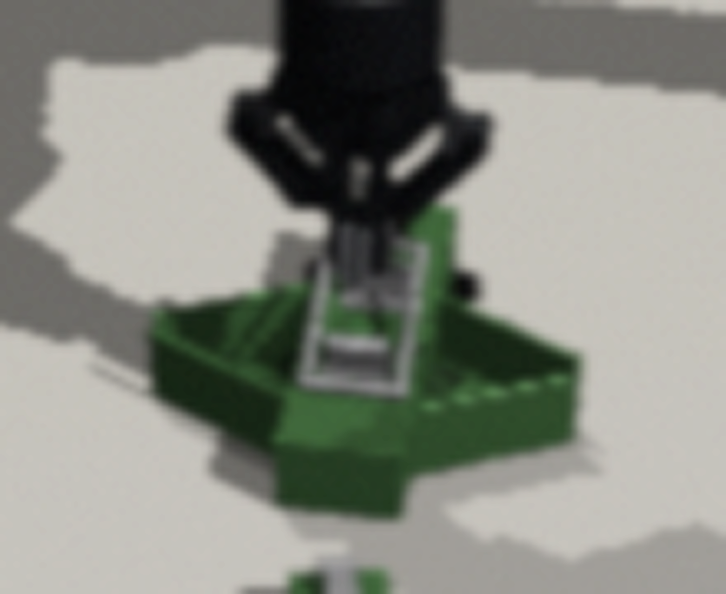

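Request:
step_arm(
  rows=[
    [0,[0,-0.03,0],0],
    [0,[0,-0.052,0],0],
    [0,[-0.006,-0.064,0],0],
    [0,[-0.012,-0.076,0],0],
    [0,[-0.015,-0.09,0],0],
    [0,[-0.018,-0.103,0],0],
    [0,[-0.019,-0.122,0],0],
    [0,[-0.019,-0.142,0],0],
    [0,[-0.014,-0.165,0],0],
    [0,[-0.014,-0.165,0],0],
  ],
)

```text
t: 6.0
eef_pos: [0.5053, -0.07, 0.1151]
eef_rot: [0.606, 0.364, 0.606, -0.364]
ft_force: [2.7, 1.6, -0.7]
grip_width: -0.0001
```

```bash
python3 look.py 5 wrist scene
```

```text
6.1 mould-frame TCP [-4.750e+01 -1.000e-01  1.153e+02] [ 2.   1.8 -0.2]
```

View pics/scene_5.png

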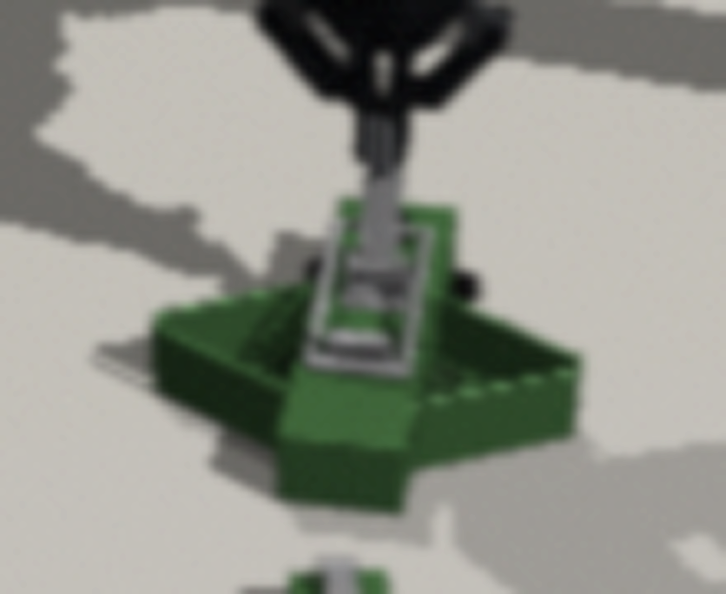

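View pics/wrist_5.png

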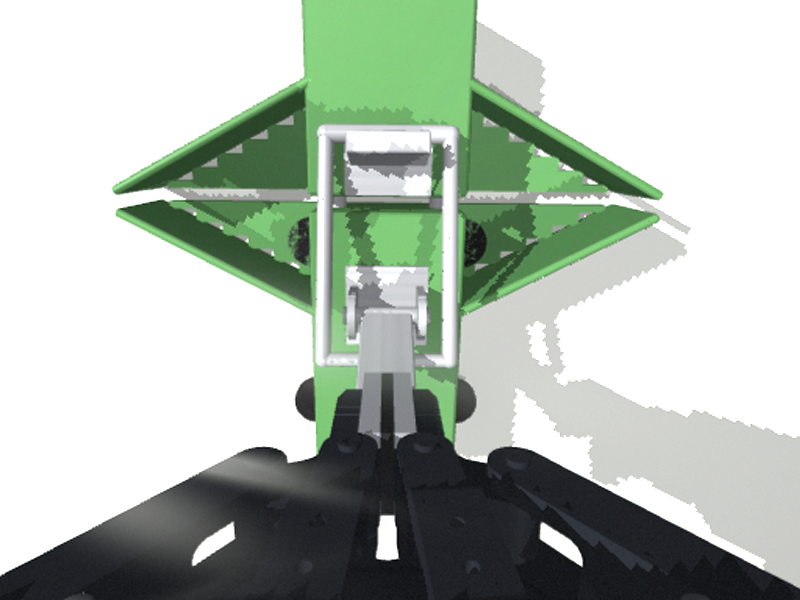

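Request:
step_arm(
  rows=[
    [0,[0.009,-0.021,0],0],
    [0,[0.022,-0.04,0],0],
    [0,[0.03,-0.049,0],0],
    [0,[0.038,-0.056,0],0],
    [0,[0.048,-0.063,0],0],
    [0,[0.058,-0.069,0],0],
    [0,[0.069,-0.074,0],0],
    [0,[0.08,-0.077,0],0],
    [0,[0.091,-0.08,0],0],
    [0,[0.1,-0.081,0],0],
  ],
)

```text
t: 7.35
eef_pos: [0.4702, -0.0888, 0.0649]
eef_rot: [0.606, 0.364, 0.606, -0.364]
ft_force: [0.0, 0.8, -0.2]
grip_width: -0.0001
```

```bash
python3 look.py 6 wrist scene
```

```text
7.45 mould-frame TCP [-88.    0.   64.9] [-0.2 -0.3 -1.1]
```

View pics/wrist_6.png

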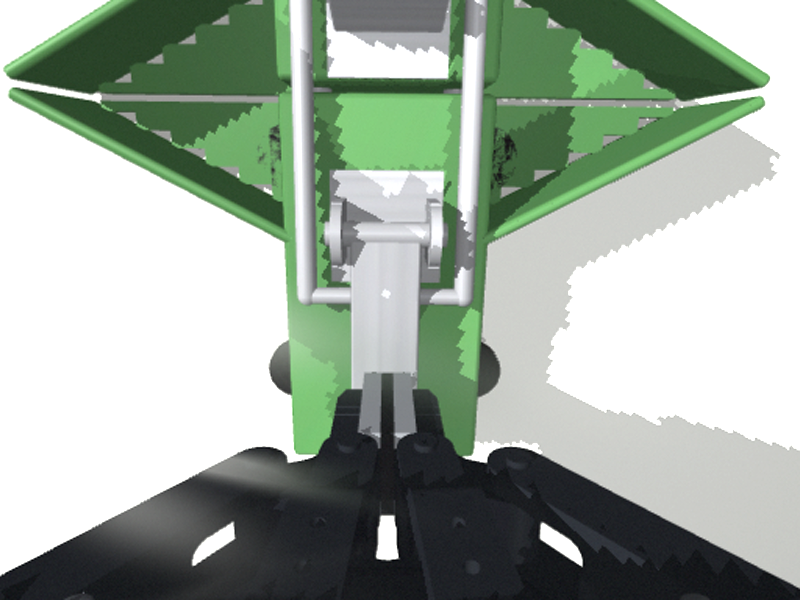

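View pics/scene_6.png

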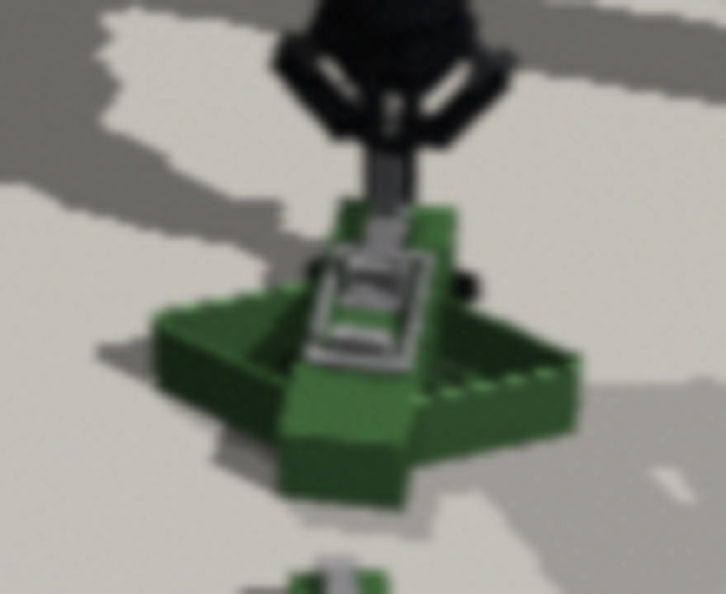

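Request:
step_arm(
  rows=[
    [0,[0.006,0,0],0],
    [0,[0.008,0,0],0],
    [0,[0.008,0,0],0],
  ],
)

```text
t: 7.82
eef_pos: [0.4706, -0.0889, 0.0627]
eef_rot: [0.607, 0.364, 0.606, -0.364]
ft_force: [-4.8, 1.0, 16.5]
grip_width: -0.0005
```

Request:
step_arm(
  rows=[
    [0,[-0.06,0,0],0],
    [0,[-0.15,0,0],0],
    [0,[-0.25,-0.1,0],0],
    [0,[-0.33,-0.1,0],0],
    [0,[-0.33,-0.1,0],0],
    [0,[-0.33,-0.1,0],0],
  ],
)

```text
t: 8.57
eef_pos: [0.426, -0.112, 0.2257]
eef_rot: [0.606, 0.364, 0.606, -0.364]
ft_force: [-0.3, 0.4, -1.0]
grip_width: 0.0003
```

```bash
python3 look.py 7 wrist scene
```

```text
8.675 mould-frame TCP [-137.9    0.3  225.2] [-0.5 -0.2 -0.1]
```

View pics/wrist_7.png

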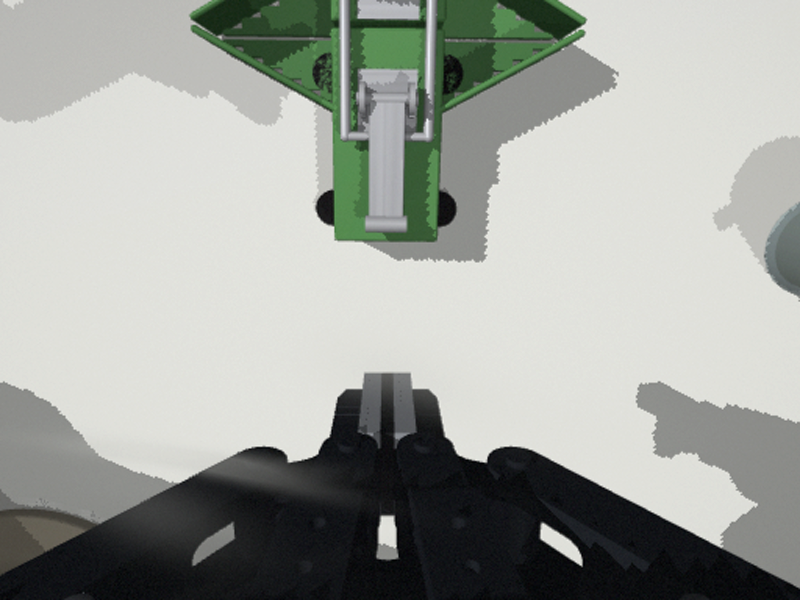

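View pics/scene_7.png

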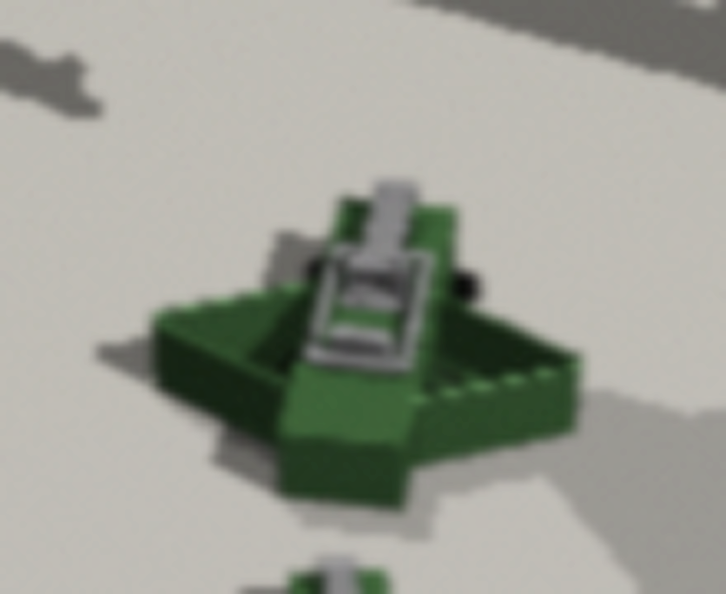

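Request:
step_arm(
  rows=[
    [0,[0,0.1,0],0],
    [0,[0,0.2,0],0],
    [0,[0,0.24,0],0],
    [0,[0,0.24,0],0],
  ],
)

```text
t: 9.18
eef_pos: [0.5326, -0.055, 0.2247]
eef_rot: [0.606, 0.363, 0.607, -0.364]
ft_force: [0.1, 0.4, -0.5]
grip_width: 0.0
```

```bash
python3 look.py 8 wrist top; python3 -c "
from h import *
C=np.load('wrist_7.npz');print('tip',w2m(onz(C,(387,223),.06)))"
```

```text
9.275 mould-frame TCP [-1.840e+01  1.000e-01  2.254e+02] [ 0.2 -0.2  0.5]
tip [-107.13495983   -0.58567826   60.        ]
```

View pics/wrist_8.png

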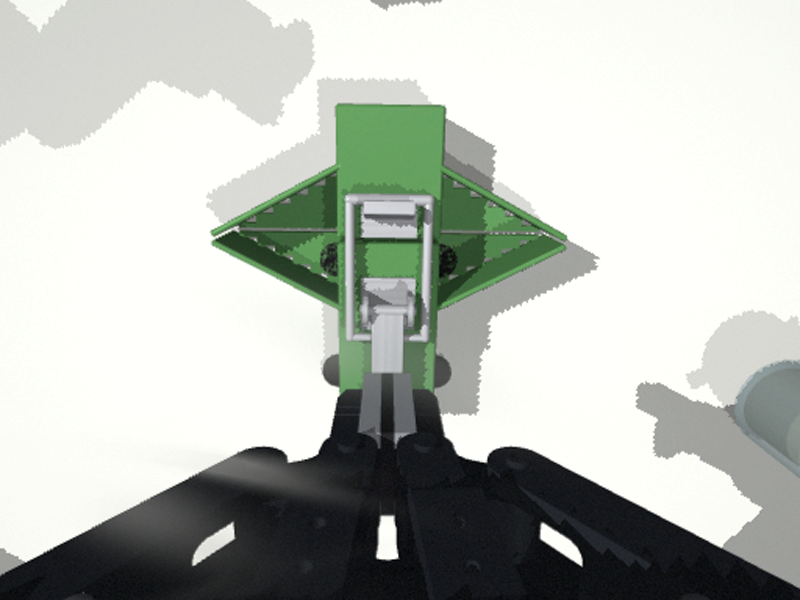

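```bash
python3 -c "
from h import *
C=np.load('wrist_8.npz')
print('end',w2m(onz(C,(390,105),.045)),'bar',w2m(onz(C,(390,199),.0485)))
D=np.load('wrist_3.npz');print('end before',w2m(onz(D,(390,73),.045)))
im=cv2.resize(C['f'][110:170,190:310],None,fx=6,fy=6,interpolation=cv2.INTER_CUBIC);cv2.imwrite('pics/c8.png',im)"
```

```text
end [79.15303403 -1.77051445 45.        ] bar [26.34586538 -1.8798694  48.5       ]
end before [87.18963864 -2.28431802 45.        ]
```

View pics/c8.png

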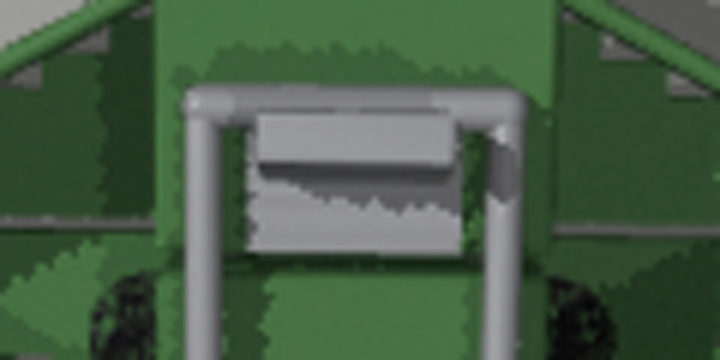

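The sliding half's end has moved from x = 87.2 to 79.2 mm, so the gap is about 0. The bar is at x = 26.3 mm, close to its expected seat of about 25 mm. The lever tip is at x = -107 mm, where a flat lever puts it, and the arm is clear of everything.

```bash
python3 -c "
from plant import finish_job; print(finish_job())"
```

```text
the job is handed in; nothing more can be done
None
```

The green mould is latched shut, and I handed the job in at about 9.3 s of the 48 s allowed; no verdict was reported.

With the fingers closed, I pushed the loop past upright. It fell behind the keeper hook, its bar about 12 mm beyond the seat with the lever still up. I then pushed the lever over along its arc until it lay flat, gave it one short press (about 16 N) and backed the arm off upwards.

The last camera checks, in the mould's frame, agreed with a closed latch:

| Check | Measured | Expected when latched |
|---|---|---|
| Lever tip, x | -107 mm | -108 mm (flat) |
| Sliding half's end, x | 79.2 mm (87.2 mm before) | 79 mm (gap about 0) |
| Loop bar, x | 26.3 mm | about 25 mm (seat) |

- **Accuracy:** these come from camera pixels, good to about 2 mm. No check failed.
- **Bystanders:** I moved nothing near the tray, bowl, jar or paddle, but I did not measure their positions again at the end.

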